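# Load the top bracket from the pile into the welding jig

## Task

Lift the blue-filmed bracket off the top of the pile without shifting the parts beneath it. Lower it flat into the yellow nest of the welding jig, between the stops, with its turned-down lip hanging over the nest's open end; then swing the red keeper arm fully across it. Leave everything else on the bench where it is.

Things in the scene. Friction and masses are not known exactly. Their poses are not given: they have to be found in the camera images.
- bracket_mid (a point): centre of the bracket to move: bent channel lying open side down, 150 (its x) x 56 (its y) x 26 mm high, 4 mm metal, about 0.5 kg, blue film on top save the last 30 mm at the lip end, bare sides. The point is 13 mm below the top face, 13 mm above the flanges' lower edges, which rest on the tops of the pile's two channels. Can be gripped across the 56 mm, fingertips above the channels
- bracket_lip (a point): mid lower edge of the full-width bare lip at the bracket's +x end, 73 mm along +x from its centre and 25 mm below it; the lip is 4 mm thick and hangs 12 mm lower than the flanges, on the pile hooked down just beyond the outer side of the far channel, so the bracket must first go straight up
- channel_near_mid (a point): centre of the bare metal channel under the bracket's -x half, open side down, 140 mm long (its x, roughly across the bracket) x 50 x 30 mm high; lies on the sheet; must not be shifted
- channel_far_mid (a point): centre of the like channel under the bracket's lip half; must not be shifted
- sheet_mid (a point): centre of the loose steel sheet 180 x 150 x 6 mm thick on the bench under the two channels; its x axis runs nearly along the bracket; must not be shifted
- jig: jig fixed to the bench; origin on the bench below the nest's middle, x towards its open end, z up. Yellow bed, top 40 mm above the bench, x -90 to 68, y -42 to 42 mm. Green base plate 10 mm high, x -95 to 85, y -95 to 50. Dark stops 14 mm above the bed: four at the sides (x -65 to -45 and 40 to 60, inner faces y +-32), one at the end (face x = -79, 50 wide)
- nest (a point): where the seated bracket's centre belongs: x 0, y 0, 53 mm above the bench in the jig's frame. Bracket's +x along the jig's +x, flanges on the bed between the stops, lip hanging outside the bed's end at x = 68 mm; about 3 mm of play every way. Its top face is then 66 mm above the bench
- keeper (a joint): red keeper arm's angle about an upright post at x -30, y -80 mm in the jig's frame: 0 = open, along the jig's -x; turns clockwise seen from above to its stop at 1.57 rad = fully across, along +y over the bracket with 4 mm to spare. Arm 70 to 80 mm above the bench, 18 wide, 96 long from the post. Friction about 3 N at the knob; stays where left
- keeper_knob (a point): point on the axis of the upright black knob on the keeper arm, 85 mm from the hinge post, 105 mm above the bench; the knob is 22 mm in diameter and reaches from 80 to 122 mm above the bench
- tin_mid (a point): centre of a bystander, not to be disturbed: red-labelled tin, 66 mm across, 85 mm tall
- weld_square_mid (a point): centre of a bystander, not to be disturbed: orange magnetic welding square lying flat, two 75 mm legs, 18 mm high
- wood_block_mid (a point): centre of a bystander, not to be disturbed: pale wooden block 45 x 90 x 40 mm high, just in front of the pile (its own -x side)
- spray_mid (a point): centre of a bystander, not to be disturbed: green-labelled spray can, 60 mm across, 170 mm tall
- tape_mid (a point): centre of a bystander, not to be disturbed: yellow tape measure, 70 mm across, 30 mm high
- cup_mid (a point): centre of a bystander, not to be disturbed: open steel cup, 72 mm across, 95 mm tall
- hammer_grip (a point): grip of a hammer about 260 mm long lying on the bench, not to be disturbed
Things that resemble listed ones, but are neither listed nor needed, are in the scene too. Leave any orange or purple look-alike of the part that bears bracket_mid alone.

How it is judged:
On the way, in this order (a step that is already met when the one before it is completed fails the run):
1. the bracket is lifted clear of the pile (height (world z) of bracket_lip above 0.065 m and height (world z) of bracket_mid above 0.08 m), for 0.1 s.
2. the bracket is seated in the jig's nest, lip over the open end (x of bracket_mid in the frame of jig between -0.006 and 0.006 m and y of bracket_mid in the frame of jig between -0.006 and 0.006 m and z of bracket_mid in the frame of jig between 0.049 and 0.057 m and x of bracket_lip in the frame of jig above 0.06 m and z of bracket_lip in the frame of jig below 0.033 m and angle between bracket_mid's own z axis and vertical below 0.06 rad), for 0.2 s.
3. the keeper arm is fully across (value of joint keeper above 1.42 rad), for 0.2 s.
At the end, for the whole second after the job is handed in: Bracket flat in the nest (centre within 6 mm, height 4 mm, tilt 0.06 rad), lip beyond the open end and below the bed top; keeper turned at least 1.42 rad; sheet and channels within 10 mm, bystanders within 25 mm of their starts (all of step 2 and value of joint keeper above 1.42 rad and distance of each of sheet_mid, channel_near_mid, channel_far_mid from where it was at the start of the episode below 0.01 m and distance of each of tin_mid, weld_square_mid, wood_block_mid, spray_mid, tape_mid, cup_mid, hammer_grip from where it was at the start of the episode below 0.025 m); the robot touches nothing.
It fails at once if a part beneath the bracket is shifted by more than 10 mm (distance of any of sheet_mid, channel_near_mid, channel_far_mid from where it was at the start of the episode above 0.01 m).
It fails at once if a bystander is moved by more than 25 mm (distance of any of tin_mid, weld_square_mid, wood_block_mid, spray_mid, tape_mid, cup_mid, hammer_grip from where it was at the start of the episode above 0.025 m).
It also fails if it takes over 64 s, if anything falls off the work surface, if the arm or the gripper's body presses on something with over 40 N, if the wrist force passes 120 N, or if a joint passes its speed limit or range.

## Robot

A 6-joint arm with a two-finger parallel gripper is mounted at the origin on the work surface. World frame = base frame: x ahead of the robot, y to its left, z up, the work surface at z = 0. Lengths are in m, angles in rad, forces in N, time in s.
With the tool pointing down it reaches from about 0.325 to 0.75 m from the base axis. Payload 7.6 kg.
Tool frame: the origin (TCP) lies between the finger pads; the fingertips stand r.nose_length ahead of it and the grasp point (between the pads) lies 3 mm ahead of it (r.nose_length is the distance from the TCP to the fingertips, in m); z points along the fingers, y is the line along which they close (so a half turn about z gives the same grasp; the last joint's range is limited). The gripper opens to 85 mm and grips with 20 to 120 N. Pads are 22 mm wide; open, the fingers measure 114 mm over their backs; the gripper's body (76 mm by 85 mm) begins 54 mm behind the grasp point. The pads swing forward as they close: fully open they stand 13 mm farther back than shut.
Start: joints at [-1.195, 0.052, 1.401, -0, 1.689, -0.07], TCP at [0.226, -0.474, 0.253] pointing down, gripper open.
Joint ranges: [-2.9, 2.9], [-0.91, 2.17], [0.12, 2.37], [-1.06, 4.2], [0.26, 2.73], [-2.93, 2.93]. Speed limits (rad/s): [2.57, 2.57, 3.01, 3.14, 3.14, 3.14].

## Interface

Orientations are given as a unit quaternion [w, x, y, z].
In Python, from plant import r gives the robot as it stands. The module is installed in compiled form; this text tells all that it offers.
- The arm moves only by the tool arm_command, never from a script. Its argument "series" is a list of rows, each a list of 7 numbers: the opening, from 0 (shut) to 1 (fully open), then the shift along the world's x, y, z in mm, then the turn, a rotation vector about the world's x, y, z in rad. In form: [[grip, dx, dy, dz, ax, ay, az], ...]. A call has exactly 5 rows; each row shifts and turns the commanded pose from where the row before left it; what a row does not reach is not made up. A row lasts 1/10 s, in which the tool goes at most 50 mm and 8.59 degrees, less where a joint would pass 70% of its speed; a pose out of reach is approached as far as the arm can. A call is refused whole if a number of a shift passes 50 or a number of a turn 0.15, either way. A call with a gripper value outside its range is refused whole. The fingers move at their own pace and stop on an object; "squeeze" is the grip in N (left out, the last holds). Time passes only in rows, so rows that do not move let the fingers close, or fill a call up. It gives the time, the measured TCP pose, the force, the opening and the grip force at its end, in the units of the state.
- r.observe(): the state, without advancing time (a new reading comes with each control period).
- r.camera(name): name is "scene" or "top"; returns the picture (480x640x3 uint8, blue, green, red); there is no depth.
- r.calibration(name): a dict with "fx", "fy", "cx", "cy" (pixels), "dist" ([k1, k2, p1, p2, k3] as OpenCV has them; the pictures are not rectified), "extrinsics" (4x4, takes a point from camera to world coordinates). Camera axes: x right, y up, looking along -z (the intrinsics and any distortion apply to the point x, -y, -z); pixel columns grow to the right and rows downward; lengths in m; the calibration is good to about 2 mm. A picture is of the moment at which its call begins. calibration takes no time and is no camera call.
- r.hand_in(): hands the job in; it is judged then, once.
Trained networks look in the newest picture that a camera, given by its name, has taken for a name from the list of things; names that differ only in an ending like _2 or _b are one class to them, and where a whole thing is asked for, a point or a joint stands for the part that bears it (a point fixed in the world has none). Each returns a list of dicts, best first, with "confidence" (0 to 1); they miss things now and then, are a little off and sometimes report something else, mostly with a low value. They report only what shows in the picture. A call takes as long as a camera call. They do not tell look-alikes from the thing itself.
- r.search_frame(target, camera): "xy" ([column, row] in pixels, amid what is visible of it).
- r.place_of(target, camera): "xy" ([column, row] in pixels: a listed point, or the origin of a listed thing).
The state is a dict: "clock": time; "joints": joint angles; "dq": joint speeds; "joint_efforts": joint torques, N m; "tool_pos": TCP position; "eef_rot": TCP orientation; "ft_force": force on the tool from outside, world axes, zero at the start; "wrist_torque": the same for the moment, N m; "gripper_width": opening from 0.0 (shut) to 1.0 (fully open); "grasp_force": force on a finger pad.
Only numpy, scipy, OpenCV 4.12 (cv2) and the standard library are available. Lean on these libraries where they do the work, as an engineer would, in place of code of your own. Each camera call takes 0.05 s, during which the arm holds its last target. There are 200 camera calls.

## Working session

There is one attempt and no reset: what is moved stays moved. The work goes in short steps, Python scripts to look and compute and a tool call to move; the robot and the scene stay as the last step left them, time stands still between calls to the robot, and variables do not carry over. Pictures are saved under pics/ and viewed, at most 10 in all, crops included, and the job is handed in when it is done.

Besides the shell and the picture viewer there is one more tool, called after ">>>" as name(argument=value, ...), one argument or row to a line, values as JSON. arm_command: Moves the arm, as the interface text tells. Its arguments: {"type":"object","properties":{"series":{"type":"array"},"squeeze":{"type":"number"}},"required":["series"]}

```bash
mkdir -p pics; cat > h.py <<'E'
import numpy as np, cv2
from plant import r
def ray(cam,uv):
    c=r.calibration(cam);K=np.array([[c["fx"],0,c["cx"]],[0,c["fy"],c["cy"]],[0,0,1]])
    p=cv2.undistortPoints(np.array([[uv]],float),K,np.array(c["dist"],float))[0,0]
    E=np.array(c["extrinsics"]);return E[:3,3],E[:3,:3]@np.array([p[0],-p[1],-1])
def at(cam,uv,z):
    o,d=ray(cam,uv);return o+d*(z-o[2])/d[2]
def px(cam,P):
    c=r.calibration(cam);K=np.array([[c["fx"],0,c["cx"]],[0,c["fy"],c["cy"]],[0,0,1]])
    E=np.array(c["extrinsics"]);q=(np.atleast_2d(P)-E[:3,3])@E[:3,:3];q=q*[1,-1,-1]
    return cv2.projectPoints(q.reshape(-1,1,3),np.zeros(3),np.zeros(3),K,np.array(c["dist"],float))[0][:,0]
E
python3 - <<'E'
from h import *
np.set_printoptions(precision=3,suppress=True)
for c in("scene","top"):
    im=r.camera(c);cv2.imwrite(f"pics/{c}0.png",im);print(c,np.array(r.calibration(c)["extrinsics"])[:3,3],r.calibration(c)["fx"])
Z=dict(bracket_mid=.062-.013+.013,bracket_lip=.024+.0,channel_near_mid=.021,channel_far_mid=.021,sheet_mid=.003,jig=0,nest=.053,keeper_knob=.105,tin_mid=.0425,weld_square_mid=.009,wood_block_mid=.02,spray_mid=.085,tape_mid=.015,cup_mid=.0475,hammer_grip=.012)
Z["bracket_mid"]=.049;
for n in Z:
    for c in("scene","top"):
        for d in r.place_of(n,c)[:3]: print(n,c,np.round(d["xy"]),round(d["confidence"],2),at(c,d["xy"],Z[n])[:2])
print(r.nose_length,r.observe())
E
```

```text
scene [1.018 0.662 1.188] 564.6734676515345
top [0.291 0.013 1.733] 585.5647431396164
bracket_mid scene [365. 224.] 0.94 [ 0.429 -0.014]
bracket_mid scene [374. 330.] 0.87 [0.595 0.236]
bracket_mid scene [443. 270.] 0.73 [0.36  0.205]
bracket_mid top [258. 324.] 0.89 [0.343 0.187]
bracket_mid top [242. 238.] 0.7 [0.592 0.235]
bracket_mid top [335. 300.] 0.58 [ 0.41  -0.033]
bracket_lip scene [432. 248.] 0.88 [0.324 0.131]
bracket_lip scene [342. 336.] 0.78 [0.655 0.197]
bracket_lip scene [346. 212.] 0.58 [ 0.433 -0.09 ]
bracket_lip top [283. 336.] 0.96 [0.309 0.116]
bracket_lip top [361. 297.] 0.72 [ 0.418 -0.109]
bracket_lip top [256. 222.] 0.56 [0.645 0.198]
channel_near_mid scene [399. 335.] 0.72 [0.545 0.269]
channel_near_mid scene [436. 336.] 0.66 [0.478 0.319]
channel_near_mid top [234. 252.] 0.75 [0.555 0.263]
channel_far_mid scene [357. 337.] 0.93 [0.627 0.218]
channel_far_mid top [251. 224.] 0.86 [0.638 0.214]
sheet_mid scene [376. 344.] 0.79 [0.596 0.25 ]
sheet_mid top [242. 241.] 0.95 [0.589 0.241]
jig scene [262. 208.] 0.83 [ 0.598 -0.25 ]
jig scene [320. 267.] 0.37 [0.58
[... 1009 characters left out ...]
 [307. 165.] 0.94 [0.813 0.045]
hammer_grip scene [451. 410.] 0.79 [0.563 0.467]
hammer_grip top [254. 218.] 0.66 [0.66  0.206]
hammer_grip top [164. 247.] 0.65 [0.572 0.474]
hammer_grip top [233. 253.] 0.41 [0.552 0.266]
0.022 {'clock': 1.6, 'joints': array([-1.195,  0.052,  1.401, -0.   ,  1.689, -0.07 ]), 'dq': array([ 0.001,  0.   , -0.   , -0.003, -0.   ,  0.001]), 'joint_efforts': array([  0.001, -38.153, -36.03 ,   0.   ,   0.   ,  -0.   ]), 'tool_pos': array([ 0.226, -0.474,  0.253]), 'eef_rot': array([ 0.   ,  0.975,  0.221, -0.   ]), 'ft_force': array([ 0.366, -0.42 , -0.64 ]), 'wrist_torque': array([-0.043,  0.039, -0.029]), 'grasp_force': 0.0, 'gripper_width': 1.0024779596843947}
```

```bash
python3 - <<'E'
import cv2,numpy as np
s=cv2.imread("pics/scene0.png");t=cv2.imread("pics/top0.png")
f=lambda im,x,y:cv2.resize(im[y:y+75,x:x+100],(400,300),interpolation=cv2.INTER_CUBIC)
cv2.imwrite("pics/c0.png",np.vstack([np.hstack([f(s,325,290),f(t,195,200)]),np.hstack([f(s,215,150),f(t,365,200)])]))
E
```

```text
(no output)
```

View pics/scene0.png

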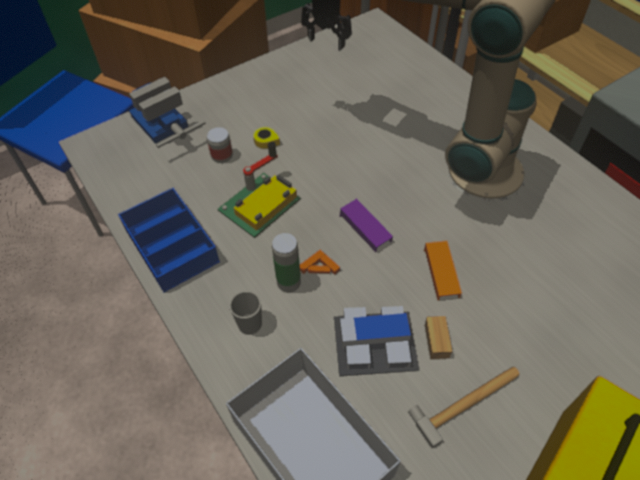

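View pics/c0.png

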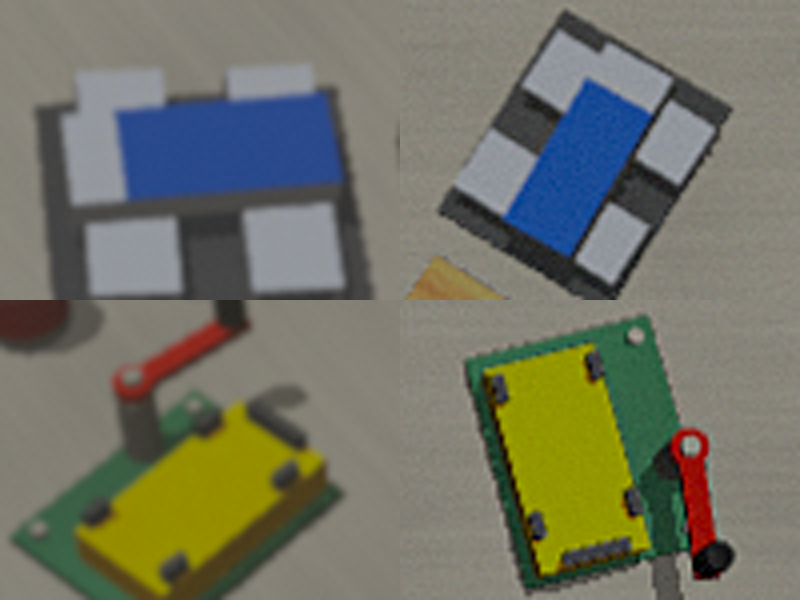

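```bash
cat >> h.py <<'E'
def rect(cam,im,lo,hi,win,z):
    hsv=cv2.cvtColor(cv2.resize(im,None,fx=4,fy=4,interpolation=cv2.INTER_CUBIC),cv2.COLOR_BGR2HSV)
    m=cv2.inRange(hsv,lo,hi);x,y,X,Y=[4*v for v in win];w=np.zeros_like(m);w[y:Y,x:X]=m[y:Y,x:X]
    n,l,s,_=cv2.connectedComponentsWithStats(w);k=1+np.argmax(s[1:,4])
    ct=max(cv2.findContours((l==k).astype(np.uint8),0,2)[0],key=cv2.contourArea)[:,0]
    P=np.array([at(cam,(p+.5)/4-.5,z)[:2] for p in ct],np.float32)*1000
    (c,s,a)=cv2.minAreaRect(P)
    if s[0]<s[1]: s=s[::-1];a+=90
    return np.array(c),s,(a+90)%180-90
E
python3 - <<'E'
from h import *
for c,wb,wy in(("scene",(325,290,425,365),(215,160,315,240)),("top",(195,190,295,275),(365,190,465,285))):
    im=cv2.imread(f"pics/{c}0.png")
    for f in (60,90): print(c,"film",rect(c,im,(105,120,f),(130,255,255),wb,.062))
    for f in(100,130,150,165): print(c,"bed",f,rect(c,im,(22,170,f),(34,255,255),wy,.040))
    print(c,"green",rect(c,im,(50,60,30),(85,255,255),wy,.010))
    hsv=cv2.cvtColor(im,cv2.COLOR_BGR2HSV)
    print([hsv[int(v),int(u)] for u,v in ((262,203),(285,205),(385,325))] if c=="scene" else [hsv[235,400],hsv[240,240]])
E
```

```text
scene film (array([578.98474121, 243.66705322]), (119.6309814453125, 56.83059310913086), -29.70746612548828)
scene film (array([578.98474121, 243.66705322]), (119.6309814453125, 56.83059310913086), -29.70746612548828)
scene bed 100 (array([ 590.54394531, -243.81329346]), (157.9821014404297, 86.59031677246094), 13.635311126708984)
scene bed 130 (array([ 588.93597412, -244.59431458]), (154.59024047851562, 81.64110565185547), 13.550585746765137)
scene bed 150 (array([ 588.86621094, -244.47064209]), (148.35130310058594, 75.48758697509766), 14.696721076965332)Traceback (most recent call last):
  File "<stdin>", line 5, in <module>
  File "h.py", line 16, in rect
    n,l,s,_=cv2.connectedComponentsWithStats(w);k=1+np.argmax(s[1:,4])
                                                    ~~~~~~~~~^^^^^^^^^
    return _wrapfunc(a, 'argmax', axis=axis, out=out, **kwds)
    return bound(*args, **kwds)
ValueError: attempt to get argmax of an empty sequence
```

```bash
python3 - <<'E'
from h import *
for c,wb,wy in(("scene",(325,290,425,365),(215,160,315,240)),("top",(195,190,295,275),(365,190,465,285))):
    im=cv2.imread(f"pics/{c}0.png")
    print(c,"film",rect(c,im,(105,120,60),(130,255,255),wb,.062))
    for f in(100,115,130,140): 
        C,s,a=rect(c,im,(22,170,f),(34,255,255),wy,.040);t=np.radians(a);print(c,"bed",f,s,a,"origin",C+11*np.array([np.cos(t),np.sin(t)]))
    C,s,a=rect(c,im,(50,60,30),(85,255,255),wy,.010);t=np.radians(a)
    print(c,"green",s,a,C-np.array([[np.cos(t),-np.sin(t)],[np.sin(t),np.cos(t)]])@[-5,-22.5])
    k=r.place_of("keeper_knob",c)
E
```

```text
scene film (array([578.98474121, 243.66705322]), (119.6309814453125, 56.83059310913086), -29.70746612548828)
scene bed 100 (157.9821014404297, 86.59031677246094) 13.635311126708984 origin [ 601.2339202  -241.22014154]
scene bed 115 (156.2104034423828, 84.28543090820312) 13.7296142578125 origin [ 600.48915914 -241.66710426]
scene bed 130 (154.59024047851562, 81.64110565185547) 13.550585746765137 origin [ 599.62977191 -242.01697315]
scene bed 140 (152.91714477539062, 79.18860626220703) 13.957758903503418 origin [ 599.40110312 -241.89300859]Traceback (most recent call last):
  File "<stdin>", line 7, in <module>
  File "h.py", line 18, in rect
    P=np.array([at(cam,(p+.5)/4-.5,z)[:2] for p in ct],np.float32)*1000
                ~~^^^^^^^^^^^^^^^^^^^
  File "h.py", line 8, in at
    o,d=ray(cam,uv);return o+d*(z-o[2])/d[2]
        ~~~^^^^^^^^
  File "h.py", line 4, in ray
    c=r.calibration(cam);K=np.array([[c["fx"],0,c["cx"]],[0,c["fy"],c["cy"]],[0,0,1]])
ValueError: time passes only in moves, steps and waits
```

```bash
sed -i 's/^def ray/_C={c:r.calibration(c) for c in ("scene","top")}\ndef ray/; s/c=r.calibration(cam)/c=_C[cam]/' h.py; python3 - <<'E'
from h import *
for c,wb,wy in(("scene",(325,290,425,365),(215,160,315,240)),("top",(195,190,295,275),(365,190,465,285))):
    im=cv2.imread(f"pics/{c}0.png")
    print(c,"film",rect(c,im,(105,120,60),(130,255,255),wb,.062))
    for f in(100,115,130,140): 
        C,s,a=rect(c,im,(22,170,f),(34,255,255),wy,.040);t=np.radians(a);print(c,"bed",f,s,a,"origin",C+11*np.array([np.cos(t),np.sin(t)]))
    C,s,a=rect(c,im,(50,60,30),(85,255,255),wy,.010);t=np.radians(a)
    print(c,"green",s,a,C-np.array([[np.cos(t),-np.sin(t)],[np.sin(t),np.cos(t)]])@[-5,-22.5])
E
```

```text
scene film (array([578.98474121, 243.66705322]), (119.6309814453125, 56.83059310913086), -29.70746612548828)
scene bed 100 (157.9821014404297, 86.59031677246094) 13.635311126708984 origin [ 601.2339202  -241.22014154]
scene bed 115 (156.2104034423828, 84.28543090820312) 13.7296142578125 origin [ 600.48915914 -241.66710426]
scene bed 130 (154.59024047851562, 81.64110565185547) 13.550585746765137 origin [ 599.62977191 -242.01697315]
scene bed 140 (152.91714477539062, 79.18860626220703) 13.957758903503418 origin [ 599.40110312 -241.89300859]
scene green (175.4502410888672, 144.0633087158203) 13.834181785583496 [ 600.80860068 -239.65054098]
top film (array([579.21954346, 243.36280823]), (121.48402404785156, 59.208335876464844), -29.55337142944336)
top bed 100 (159.12411499023438, 84.51264953613281) 13.77364444732666 origin [ 597.3720374  -243.85011652]
top bed 115 (158.14488220214844, 83.95123291015625) 13.8479642868042 origin [ 597.638956   -243.89163479]
top bed 130 (157.61436462402344, 83.59880065917969) 13.831315040588379 origin [ 597.94880264 -243.99927639]
top bed 140 (157.22103881835938, 83.13114166259766) 13.755492210388184 origin [ 597.84503456 -244.18280135]
top green (181.19126892089844, 146.35423278808594) 13.49510383605957 [ 596.38668888 -243.76740495]
```

Scene picture: the blue-filmed bracket is at about (383,327), bare lip end at (342,330), on the pile; the yellow nest is at (262,203), end stop nearer the robot, keeper knob at (272,148). The purple and orange look-alikes are at (366,224) and (443,270). Both cameras put the bracket centre at (592,236) mm, yaw −29.6°, and the jig at about (599,−243), yaw 13.7°.

>>> arm_command(
  series=[
    [1,18,35,0,0,0,0.109],
    [1,18,35,0,0,0,0.109],
    [1,18,35,0,0,0,0.109],
    [1,18,35,0,0,0,0.109],
    [1,18,35,0,0,0,0.109],
  ],
  squeeze=40,
)

```text
clock: 2.1
tool_pos: [0.3168, -0.2973, 0.2534]
eef_rot: [0.0, 0.879, 0.477, 0.0]
ft_force: [0.4, 0.4, 0.2]
gripper_width: 1.0
grasp_force: 0.0
```

>>> arm_command(
  series=[
    [1,18,35,0,0,0,0.109],
    [1,18,35,0,0,0,0.109],
    [1,18,35,0,0,0,0.109],
    [1,18,35,0,0,0,0.109],
    [1,18,35,0,0,0,0.109],
  ],
)

```text
clock: 2.6
tool_pos: [0.4069, -0.1222, 0.2536]
eef_rot: [0.0, 0.718, 0.696, 0.0]
ft_force: [1.0, -0.7, -0.2]
gripper_width: 0.999
grasp_force: 0.0
```

>>> arm_command(
  series=[
    [1,18,35,0,0,0,0.109],
    [1,18,35,0,0,0,0.109],
    [1,18,35,0,0,0,0.109],
    [1,18,35,0,0,0,0.109],
    [1,18,35,0,0,0,0.109],
  ],
)

```text
clock: 3.1
tool_pos: [0.4969, 0.053, 0.2534]
eef_rot: [0.0, 0.504, 0.864, 0.0]
ft_force: [0.4, 0.2, 0.3]
gripper_width: 0.999
grasp_force: 0.0
```

>>> arm_command(
  series=[
    [1,18,35,0,0,0,0.109],
    [1,18,35,0,0,0,0.109],
    [1,18,35,0,0,0,0.109],
    [1,18,35,0,0,0,0.109],
    [1,18,35,0,0,0,0.109],
  ],
)

```text
clock: 3.6
tool_pos: [0.5869, 0.2279, 0.2532]
eef_rot: [0.0, 0.253, 0.968, 0.0]
ft_force: [0.7, -0.6, -0.2]
gripper_width: 1.001
grasp_force: 0.0
```

>>> arm_command(
  series=[
    [1,0,0,0,0,0,0],
    [1,0,0,0,0,0,0],
    [1,0,0,0,0,0,0],
    [1,0,0,0,0,0,0],
    [1,0,0,0,0,0,0],
  ],
)

```text
clock: 4.1
tool_pos: [0.5863, 0.2254, 0.2541]
eef_rot: [0.0, 0.256, 0.967, 0.0]
ft_force: [-0.2, 0.3, 0.4]
gripper_width: 0.998
grasp_force: 0.0
```

>>> arm_command(
  series=[
    [1,6,10,-40,0,0,0],
    [1,0,0,-40,0,0,0],
    [1,0,0,-40,0,0,0],
    [1,0,0,-34,0,0,0],
    [1,0,0,0,0,0,0],
  ],
)

```text
clock: 4.6
tool_pos: [0.5895, 0.2348, 0.0935]
eef_rot: [-0.004, 0.255, 0.967, -0.003]
ft_force: [0.4, -0.6, 0.0]
gripper_width: 0.999
grasp_force: 0.0
```

```bash
python3 - <<'E'
from h import *
print(r.nose_length,r.observe()["tool_pos"])
s=r.camera("scene");t=r.camera("top")
f=lambda im,x,y:cv2.resize(im[y:y+75,x:x+75],(400,400),interpolation=cv2.INTER_CUBIC)
cv2.imwrite("pics/c1.png",np.hstack([f(s,340,285),f(t,205,200)]))
E
```

```text
0.022 [0.58950988 0.23481473 0.09353168]
```

View pics/c1.png

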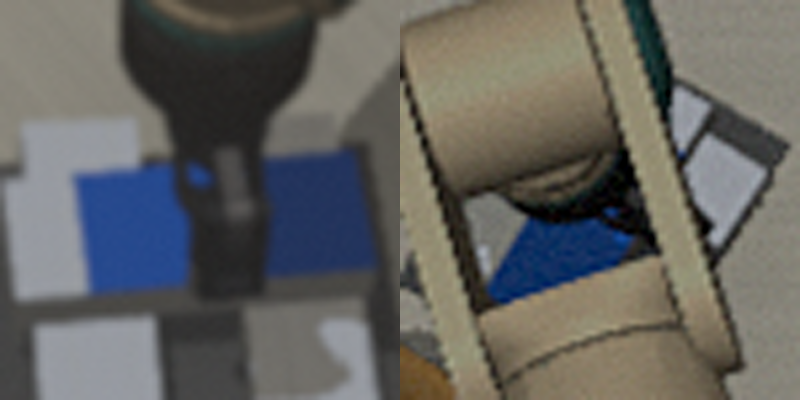

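The crop shows the finger over the bracket's near flange at crop (230,280), centred over the gap between the channels. I'll lower and close.

>>> arm_command(
  series=[
    [1,0,0,-10,0,0,0],
    [1,0,0,-10,0,0,0],
    [1,0,0,-7,0,0,0],
    [1,0,0,0,0,0,0],
    [1,0,0,0,0,0,0],
  ],
)

```text
clock: 5.2
tool_pos: [0.5924, 0.2363, 0.0723]
eef_rot: [-0.0, 0.255, 0.967, 0.0]
ft_force: [-0.0, 0.0, 0.7]
gripper_width: 1.003
grasp_force: 0.0
```

```bash
python3 -c "
from plant import r
o=r.observe();print(o['tool_pos'],o['eef_rot'],o['ft_force'])"
```

```text
[0.59239595 0.23632389 0.07233108] [-4.09582157e-05  2.55056479e-01  9.66926156e-01  8.83676123e-06] [-0.03904201  0.03245256  0.71524415]
```

>>> arm_command(
  series=[
    [1,0,0,-6,0,0,0],
    [1,0,0,0,0,0,0],
    [0.7,0,0,0,0,0,0],
    [0.5,0,0,0,0,0,0],
    [0.5,0,0,0,0,0,0],
  ],
  squeeze=40,
)

```text
clock: 5.7
tool_pos: [0.5928, 0.2367, 0.067]
eef_rot: [0.001, 0.255, 0.967, 0.001]
ft_force: [0.8, 1.7, 2.2]
gripper_width: 0.642
grasp_force: 45.0
```

>>> arm_command(
  series=[
    [0.4,0,0,0,0,0,0],
    [0.4,0,0,0,0,0,0],
    [0.4,0,0,0,0,0,0],
    [0.4,0,0,0,0,0,0],
    [0.4,0,0,0,0,0,0],
  ],
  squeeze=60,
)

```text
clock: 6.2
tool_pos: [0.5928, 0.2367, 0.0671]
eef_rot: [0.001, 0.255, 0.967, 0.001]
ft_force: [0.9, 2.2, 5.3]
gripper_width: 0.642
grasp_force: 64.5
```

>>> arm_command(
  series=[
    [0.4,0,0,3,0,0,0],
    [0.4,0,0,5,0,0,0],
    [0.4,0,0,8,0,0,0],
    [0.4,0,0,12,0,0,0],
    [0.4,0,0,15,0,0,0],
  ],
)

```text
clock: 6.7
tool_pos: [0.592, 0.2361, 0.1096]
eef_rot: [-0.001, 0.255, 0.967, -0.0]
ft_force: [-0.6, 1.0, -6.6]
gripper_width: 0.638
grasp_force: 64.6
```

>>> arm_command(
  series=[
    [0.4,0,0,20,0,0,0],
    [0.4,0,0,25,0,0,0],
    [0.4,0,0,35,0,0,0],
    [0.4,0,0,35,0,0,0],
    [0.4,0,0,35,0,0,0],
  ],
)

```text
clock: 7.2
tool_pos: [0.5921, 0.2362, 0.2623]
eef_rot: [0.001, 0.255, 0.967, 0.0]
ft_force: [1.3, 0.2, -7.1]
gripper_width: 0.638
grasp_force: 65.2
```

```bash
python3 - <<'E'
from h import *
print(r.observe()["tool_pos"],r.observe()["ft_force"],r.observe()["wrist_torque"])
s=r.camera("scene")
cv2.imwrite("pics/c2.png",cv2.resize(s[190:390,300:500],(600,600),interpolation=cv2.INTER_CUBIC))
E
```

```text
[0.59212013 0.23615466 0.26225661] [ 1.33264007  0.15820117 -7.11415514] [ 0.07096009  0.00321659 -0.02927855]
```

View pics/c2.png

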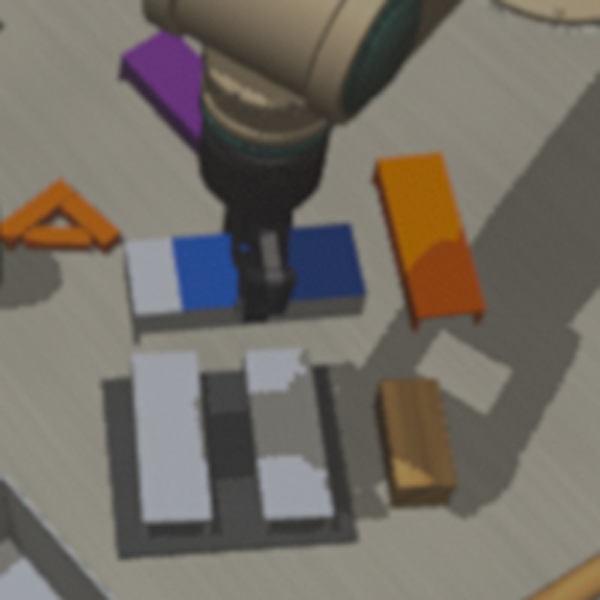

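The crop shows the bracket level in the fingers; both channels and the sheet are still in place (channel tops at crop (172,440) and (290,440)). Carrying it to above the nest.

>>> arm_command(
  series=[
    [0.4,0,-32,0,0,0,0.05],
    [0.4,1,-32,0,0,0,0.05],
    [0.4,0,-32,0,0,0,0.05],
    [0.4,1,-32,0,0,0,0.05],
    [0.4,0,-32,0,0,0,0.05],
  ],
)

```text
clock: 7.75
tool_pos: [0.5941, 0.075, 0.2593]
eef_rot: [0.0, 0.131, 0.991, 0.0]
ft_force: [0.3, 0.3, -7.7]
gripper_width: 0.638
grasp_force: 65.6
```

>>> arm_command(
  series=[
    [0.4,1,-32,0,0,0,0.05],
    [0.4,0,-32,0,0,0,0.05],
    [0.4,1,-32,0,0,0,0.05],
    [0.4,0,-32,0,0,0,0.05],
    [0.4,1,-32,0,0,0,0.05],
  ],
)

```text
clock: 8.25
tool_pos: [0.597, -0.085, 0.2594]
eef_rot: [0.0, 0.007, 1.0, -0.0]
ft_force: [0.0, -0.1, -6.9]
gripper_width: 0.637
grasp_force: 65.6
```

>>> arm_command(
  series=[
    [0.4,0,-32,0,0,0,0.05],
    [0.4,1,-32,0,0,0,0.05],
    [0.4,0,-32,0,0,0,0.05],
    [0.4,1,-31,0,0,0,0.055],
    [0.4,0,0,0,0,0,0],
  ],
)

```text
clock: 8.75
tool_pos: [0.5985, -0.2147, 0.2587]
eef_rot: [-0.0, -0.093, 0.996, -0.001]
ft_force: [-0.7, 1.0, -7.6]
gripper_width: 0.636
grasp_force: 65.9
```

>>> arm_command(
  series=[
    [0.4,0,-30,0,0,0,0.05],
    [0.4,0,0,-40,0,0,0],
    [0.4,0,0,-40,0,0,0],
    [0.4,0,0,-40,0,0,0],
    [0.4,0,0,0,0,0,0],
  ],
)

```text
clock: 9.25
tool_pos: [0.596, -0.2388, 0.1314]
eef_rot: [-0.006, -0.119, 0.993, 0.004]
ft_force: [-1.0, 0.7, -9.3]
gripper_width: 0.637
grasp_force: 67.8
```

>>> arm_command(
  series=[
    [0.4,0,0,0,0,0,0],
    [0.4,0,0,0,0,0,0],
    [0.4,0,0,0,0,0,0],
    [0.4,0,0,0,0,0,0],
    [0.4,0,0,0,0,0,0],
  ],
)

```text
clock: 9.75
tool_pos: [0.5997, -0.2408, 0.1404]
eef_rot: [0.001, -0.119, 0.993, -0.0]
ft_force: [-0.3, -0.5, -7.0]
gripper_width: 0.631
grasp_force: 68.0
```

```bash
python3 - <<'E'
from h import *
np.set_printoptions(precision=4,suppress=True)
o=r.observe();p=o["tool_pos"];q=o["eef_rot"];print(p,q,2*np.degrees(np.arctan2(q[2],q[1]))-90)
s=r.camera("scene");cv2.imwrite("pics/scene3.png",s)
hsv=cv2.cvtColor(cv2.resize(s,None,fx=4,fy=4,interpolation=cv2.INTER_CUBIC),cv2.COLOR_BGR2HSV)
m=cv2.inRange(hsv,(105,120,50),(130,255,255));w=np.zeros_like(m);w[400:1000,820:1400]=m[400:1000,820:1400]
n,l,st,_=cv2.connectedComponentsWithStats(w)
z=p[2]-.018+.013
ct=np.vstack([np.argwhere(l==i)[:, ::-1] for i in range(1,n) if st[i,4]>100]);ct=cv2.convexHull(ct.astype(np.int32))[:,0]
P=np.array([at("scene",(c+.5)/4-.5,z)[:2] for c in ct],np.float32)*1000
C,sz,a=cv2.minAreaRect(P);print(C,sz,a)
cv2.imwrite("pics/c3.png",cv2.resize(s[100:250,200:350],(600,600),interpolation=cv2.INTER_CUBIC))
E
```

```text
[ 0.5997 -0.2408  0.1404] [ 0.0007 -0.1193  0.9929 -0.0004] 103.70630639045669
(675.79296875, -203.01382446289062) (330.88507080078125, 71.80377197265625) 24.57282066345215
```

View pics/c3.png

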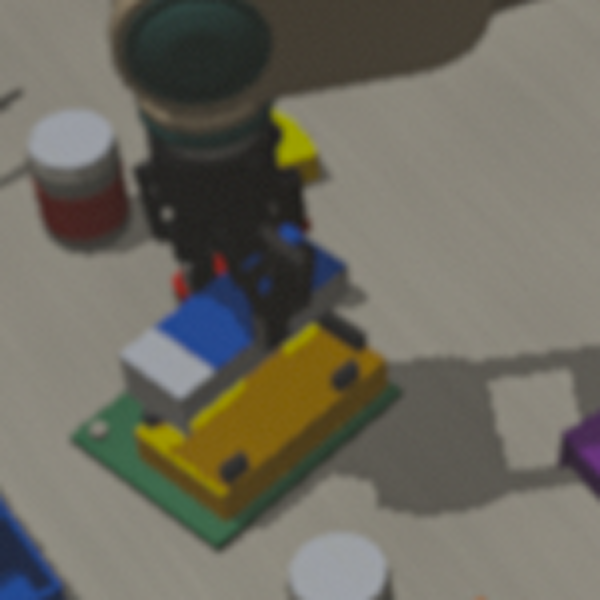

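The crop shows the bracket level above the nest, lip at crop (155,390) facing the nest's open end. I'll refine its position with a tighter film window.

```bash
python3 - <<'E'
from h import *
s=cv2.imread("pics/scene3.png")
hsv=cv2.cvtColor(cv2.resize(s,None,fx=4,fy=4,interpolation=cv2.INTER_CUBIC),cv2.COLOR_BGR2HSV)
m=cv2.inRange(hsv,(105,120,50),(130,255,255));w=np.zeros_like(m);w[600:800,940:1160]=m[600:800,940:1160]
n,l,st,_=cv2.connectedComponentsWithStats(w);print(st[1:])
z=.1404-.005
ct=np.vstack([np.argwhere(l==i)[:, ::-1] for i in range(1,n) if st[i,4]>100]);ct=cv2.convexHull(ct.astype(np.int32))[:,0]
P=np.array([at("scene",(c+.5)/4-.5,z)[:2] for c in ct])*1000
t=np.radians(13.7);R=np.array([[np.cos(t),np.sin(t)],[-np.sin(t),np.cos(t)]])
L=(P-[599.7,-240.8])@R.T;print("in tool-aligned frame",L.min(0),L.max(0))
print("expected film outline px",px("scene",np.c_[np.array([[-75,-28],[45,-28],[45,28],[-75,28]])@R+[599.7,-240.8],[z*1000]*4]/1000).round(1).tolist())
E
```

```text
[[1079  622   23   22  357]
 [1113  652   28   34  551]
 [1048  657    9    8   40]
 [ 960  678   93   90 5104]
 [1060  679   10   13  102]]
in tool-aligned frame [-77.15407074 -29.95747198] [43.68943303 28.40160246]
expected film outline px [[271.4, 155.5], [238.1, 181.2], [253.6, 192.1], [286.9, 165.6]]
```

>>> arm_command(
  series=[
    [0.4,0.5,-1,-15,0,0,0],
    [0.4,0,0,-15,0,0,0],
    [0.4,0,0,-10,0,0,0],
    [0.4,0,0,-8,0,0,0],
    [0.4,0,0,0,0,0,0],
  ],
)

```text
clock: 10.3
tool_pos: [0.599, -0.2413, 0.0889]
eef_rot: [-0.002, -0.119, 0.993, 0.001]
ft_force: [-0.4, 0.9, -7.3]
gripper_width: 0.636
grasp_force: 67.8
```

>>> arm_command(
  series=[
    [0.4,0,0,-3,0,0,0],
    [0.4,0,0,-3,0,0,0],
    [0.4,0,0,-3,0,0,0],
    [0.4,0,0,0,0,0,0],
    [0.4,0,0,0,0,0,0],
  ],
)

```text
clock: 10.8
tool_pos: [0.5999, -0.2417, 0.0824]
eef_rot: [0.0, -0.119, 0.993, 0.0]
ft_force: [-0.3, -0.6, -7.4]
gripper_width: 0.639
grasp_force: 67.9
```

>>> arm_command(
  series=[
    [0.4,0,0,-3,0,0,0],
    [0.4,0,0,-3,0,0,0],
    [0.4,0,0,-2,0,0,0],
    [0.4,0,0,-1,0,0,0],
    [0.4,0,0,0,0,0,0],
  ],
)

```text
clock: 11.3
tool_pos: [0.5998, -0.2416, 0.073]
eef_rot: [-0.0, -0.119, 0.993, 0.0]
ft_force: [-0.3, -0.1, -6.8]
gripper_width: 0.641
grasp_force: 67.9
```

>>> arm_command(
  series=[
    [0.4,0,0,-1,0,0,0],
    [0.4,0,0,-1,0,0,0],
    [0.4,0,0,-0.5,0,0,0],
    [0.4,0,0,0,0,0,0],
    [0.4,0,0,0,0,0,0],
  ],
)

```text
clock: 11.8
tool_pos: [0.6, -0.2418, 0.0713]
eef_rot: [0.0, -0.119, 0.993, -0.0]
ft_force: [-1.4, 0.4, -2.9]
gripper_width: 0.638
grasp_force: 68.3
```

>>> arm_command(
  series=[
    [0.4,0,0,-0.7,0,0,0],
    [0.75,0,0,0,0,0,0],
    [0.9,0,0,0,0,0,0],
    [0.9,0,0,0,0,0,0],
    [0.9,0,0,0,0,0,0],
  ],
)

```text
clock: 12.3
tool_pos: [0.6002, -0.2418, 0.0705]
eef_rot: [0.0, -0.119, 0.993, -0.0]
ft_force: [-1.1, 0.9, -0.2]
gripper_width: 0.9
grasp_force: 0.0
```

>>> arm_command(
  series=[
    [0.9,0,0,10,0,0,0],
    [0.9,0,0,30,0,0,0],
    [0.9,0,0,40,0,0,0],
    [0.9,0,0,40,0,0,0],
    [0.9,0,0,0,0,0,0],
  ],
)

```text
clock: 12.8
tool_pos: [0.6022, -0.2427, 0.1992]
eef_rot: [0.006, -0.119, 0.993, -0.004]
ft_force: [-0.4, -1.0, 0.2]
gripper_width: 0.902
grasp_force: 0.0
```

>>> arm_command(
  series=[
    [0,-35,35,20,0,0,0],
    [0,-35,35,0,0,0,0],
    [0,-35,35,0,0,0,0],
    [0,-35,35,0,0,0,0],
    [0,0,0,0,0,0,0],
  ],
)

```text
clock: 13.3
tool_pos: [0.4585, -0.1007, 0.2083]
eef_rot: [-0.001, -0.121, 0.993, 0.001]
ft_force: [0.9, -1.1, -0.2]
gripper_width: 0.047
grasp_force: 0.0
```

```bash
python3 - <<'E'
from h import *
np.set_printoptions(precision=4,suppress=True)
print(r.observe()["tool_pos"],r.observe()["gripper_width"])
s=r.camera("scene");t=r.camera("top");cv2.imwrite("pics/scene4.png",s);cv2.imwrite("pics/top4.png",t)
for c,im,w in(("scene",s,(225,160,300,230)),("top",t,(380,195,440,285))):
    C,sz,a=rect(c,im,(105,120,50),(130,255,255),w,.066);q=np.radians(a);print(c,"film",sz,a,"mid",C+15*np.array([np.cos(q),np.sin(q)]))
    for d in r.place_of("keeper_knob",c)[:2]:print(c,d["xy"],d["confidence"],at(c,d["xy"],.105))
f=lambda im,x,y:cv2.resize(im[y:y+100,x:x+100],(400,400),interpolation=cv2.INTER_CUBIC)
cv2.imwrite("pics/c4.png",np.hstack([f(s,215,130),f(t,365,190)]))
E
```

```text
[ 0.4585 -0.1007  0.2083] 0.04686067589997817
scene film (118.7833251953125, 58.818511962890625) 13.597285270690918 mid [ 599.389  -243.1064]
scene [276.0, 146.7] 0.86 [ 0.4915 -0.3344  0.105 ]
top film (120.5607681274414, 59.558753967285156) 13.636049270629883 mid [ 599.6131 -243.3556]
top [439.1, 263.3] 0.82 [ 0.5057 -0.3268  0.105 ]
top [326.2, 211.3] 0.28 [ 0.6573 -0.0101  0.105 ]
```

View pics/c4.png

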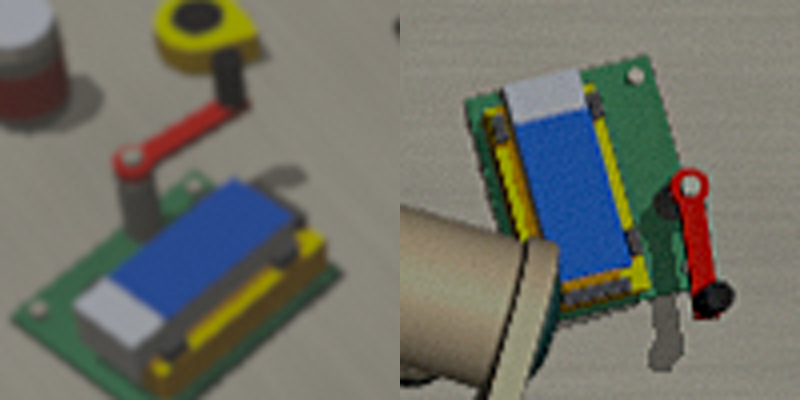

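```bash
python3 - <<'E'
from h import *
np.set_printoptions(precision=4,suppress=True)
print("post",at("top",(437.5,236.3),.085),at("scene",(247.7,169.5),.085))
print("knob",at("top",(444.5,263.5),.122),at("scene",(272,144.5),.122))
t=np.radians(13.7);R=np.array([[np.cos(t),np.sin(t)],[-np.sin(t),np.cos(t)]])
P=np.array([[-30,-80],[-115,-80]])@R+[599.3,-243];print(P,px("top",np.c_[P,[85,122]]/1000),px("scene",np.c_[P,[85,122]]/1000))
E
```

```text
post [ 0.5865 -0.3295  0.085 ] [ 0.59   -0.3234  0.085 ]
knob [ 0.5027 -0.3384  0.122 ] [ 0.5041 -0.3323  0.122 ]
[[ 589.1006 -327.8291]
 [ 506.5189 -347.9603]] [[436.8725 235.4207]
 [447.8388 262.1311]] [[247.1636 168.3724]
 [268.1801 141.564 ]]
```

The crop shows the bracket seated flat between the stops, lip beyond the open end (crop (110,310)), and the keeper still open with its knob at crop (230,75). The film puts the centre at (599.5,−243.2), within 1 mm of the nest. Next I'll bring closed fingers behind the knob.

>>> arm_command(
  series=[
    [0,4,-22,0,0,0,-0.143],
    [0,4,-22,0,0,0,-0.143],
    [0,4,-22,0,0,0,-0.143],
    [0,4,-22,0,0,0,-0.143],
    [0,4,-22,0,0,0,-0.143],
  ],
)

```text
clock: 14.0
tool_pos: [0.483, -0.2161, 0.2087]
eef_rot: [0.0, 0.239, 0.971, 0.0]
ft_force: [0.0, -0.3, -0.6]
gripper_width: 0.003
grasp_force: 0.0
```

>>> arm_command(
  series=[
    [0,4,-22,0,0,0,-0.143],
    [0,4,-22,0,0,0,-0.143],
    [0,4,-22,0,0,0,-0.143],
    [0,4,-22,0,0,0,-0.143],
    [0,4,-22,0,0,0,-0.143],
  ],
)

```text
clock: 14.5
tool_pos: [0.5027, -0.3263, 0.2084]
eef_rot: [0.0, 0.564, 0.826, -0.0]
ft_force: [-0.3, -0.2, -0.1]
gripper_width: 0.0
grasp_force: 0.0
```

>>> arm_command(
  series=[
    [0,4,-25,0,0,0,-0.143],
    [0,4,-25,0,0,0,-0.143],
    [0,0,0,0,0,0,0],
    [0,0,0,0,0,0,0],
    [0,0,0,0,0,0,0],
  ],
)

```text
clock: 15.0
tool_pos: [0.5103, -0.3738, 0.2085]
eef_rot: [-0.0, 0.673, 0.74, 0.0]
ft_force: [0.3, -0.8, 0.0]
gripper_width: 0.002
grasp_force: 0.0
```

>>> arm_command(
  series=[
    [0,0,0,-30,0,0,0],
    [0,0,0,-30,0,0,0],
    [0,0,0,-23,0,0,0],
    [0,0,0,0,0,0,0],
    [0,0,0,0,0,0,0],
  ],
)

```text
clock: 15.5
tool_pos: [0.5105, -0.3736, 0.1267]
eef_rot: [0.0, 0.673, 0.74, 0.0]
ft_force: [-0.1, -0.4, 1.1]
gripper_width: 0.001
grasp_force: 0.0
```

```bash
python3 - <<'E'
from h import *
o=r.observe();print(o["tool_pos"],o["ft_force"])
s=r.camera("scene")
cv2.imwrite("pics/c5.png",cv2.resize(s[90:215,215:340],(600,600),interpolation=cv2.INTER_CUBIC))
th=np.radians(np.linspace(185.3,103.7,16));T=np.c_[589+85*np.cos(th)-22*np.sin(th),-328+85*np.sin(th)+22*np.cos(th)]
print(T[0]);print(np.diff(T,axis=0).round(1).tolist(),T[-1],np.diff(th)[0])
E
```

```text
[ 0.51045192 -0.37357836  0.12671812] [-0.11035612 -0.36651507  1.11519979]
[ 506.39555358 -357.75744329]
[[-2.4, 8.0], [-1.7, 8.2], [-0.9, 8.3], [-0.1, 8.3], [0.7, 8.3], [1.5, 8.2], [2.2, 8.0], [3.0, 7.8], [3.7, 7.5], [4.4, 7.1], [5.1, 6.6], [5.7, 6.1], [6.2, 5.6], [6.7, 4.9], [7.1, 4.3]] [ 547.49467694 -250.62876401] -0.09494591130849184
```

View pics/c5.png

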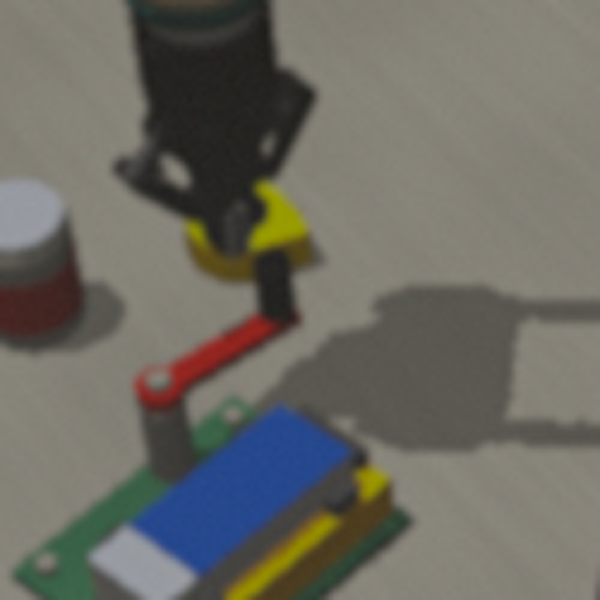

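The crop shows the closed fingertips at (235,245), on the outer side of the knob (272,285), with the keeper open and the bracket seated. I'll lower 8 mm and sweep along the arc.

>>> arm_command(
  series=[
    [0,0,0,-8,0,0,0],
    [0,-4,8,0,0,0,0],
    [0,0,7,0,0,0,0],
    [0,-2.4,8,0,0,0,-0.095],
    [0,-1.7,8.2,0,0,0,-0.095],
  ],
)

```text
clock: 16.05
tool_pos: [0.5016, -0.3427, 0.1181]
eef_rot: [0.001, 0.742, 0.671, -0.001]
ft_force: [-0.8, -3.8, -1.8]
gripper_width: 0.003
grasp_force: 1.7
```

>>> arm_command(
  series=[
    [0,-0.9,8.3,0,0,0,-0.095],
    [0,-0.1,8.3,0,0,0,-0.095],
    [0,0.7,8.3,0,0,0,-0.095],
    [0,1.5,8.2,0,0,0,-0.095],
    [0,2.2,8,0,0,0,-0.095],
  ],
)

```text
clock: 16.55
tool_pos: [0.5045, -0.3013, 0.1181]
eef_rot: [-0.0, 0.879, 0.477, -0.001]
ft_force: [-4.3, -2.2, -0.6]
gripper_width: 0.002
grasp_force: 1.9
```

```bash
python3 - <<'E'
from h import *
o=r.observe();print(o["tool_pos"],o["ft_force"])
s=r.camera("scene")
cv2.imwrite("pics/c6.png",cv2.resize(s[90:215,215:340],(600,600),interpolation=cv2.INTER_CUBIC))
E
```

```text
[ 0.5044777  -0.30130435  0.11809855] [-4.3419972  -2.24280111 -0.56747669]
```

View pics/c6.png

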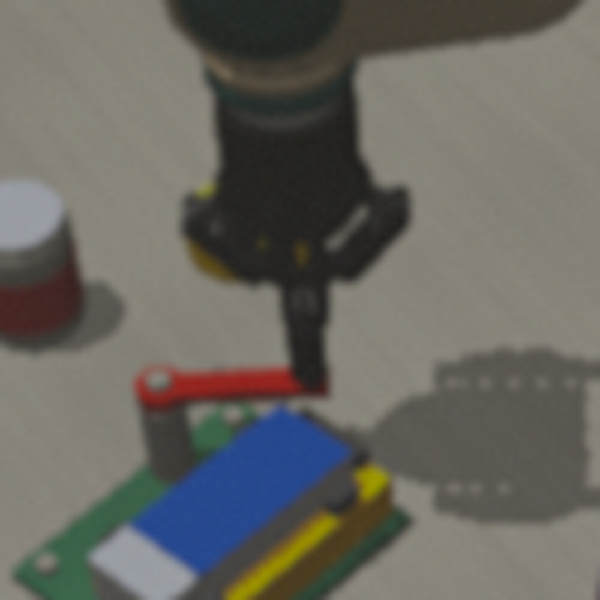

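The crop shows the arm swinging with the fingers: knob at (310,370), and the arm now lies horizontal in the picture. I'll keep sweeping.

>>> arm_command(
  series=[
    [0,3,7.8,0,0,0,-0.095],
    [0,3.7,7.5,0,0,0,-0.095],
    [0,4.4,7.1,0,0,0,-0.095],
    [0,5.1,6.6,0,0,0,-0.095],
    [0,5.7,6.1,0,0,0,-0.095],
  ],
)

```text
clock: 17.1
tool_pos: [0.5267, -0.266, 0.1181]
eef_rot: [-0.0, 0.966, 0.258, -0.001]
ft_force: [-3.9, 0.5, 1.0]
gripper_width: 0.001
grasp_force: 1.9
```

>>> arm_command(
  series=[
    [0,6.2,5.6,0,0,0,-0.095],
    [0,6.7,4.9,0,0,0,-0.095],
    [0,7.1,4.3,0,0,0,-0.095],
    [0,0,0,0,0,0,0],
    [0,0,0,0,0,0,0],
  ],
)

```text
clock: 17.6
tool_pos: [0.5475, -0.2515, 0.1181]
eef_rot: [0.0, 0.993, 0.121, 0.0]
ft_force: [0.6, 0.2, -0.1]
gripper_width: 0.001
grasp_force: 0.0
```

>>> arm_command(
  series=[
    [0,2,0.5,0,0,0,0],
    [0,2,0.5,0,0,0,0],
    [0,0,0,0,0,0,0],
    [0,0,0,0,0,0,0],
    [0,0,0,0,0,0,0],
  ],
)

```text
clock: 18.1
tool_pos: [0.548, -0.2515, 0.1181]
eef_rot: [-0.001, 0.993, 0.12, -0.004]
ft_force: [-20.6, 1.0, 9.4]
gripper_width: 0.004
grasp_force: 9.9
```

```bash
python3 - <<'E'
from h import *
o=r.observe();print(o["tool_pos"],o["ft_force"])
s=r.camera("scene")
cv2.imwrite("pics/c7.png",cv2.resize(s[90:215,215:340],(600,600),interpolation=cv2.INTER_CUBIC))
E
```

```text
[ 0.54802768 -0.25146381  0.11811766] [-20.61497235   0.9699887    9.41677577]
```

View pics/c7.png

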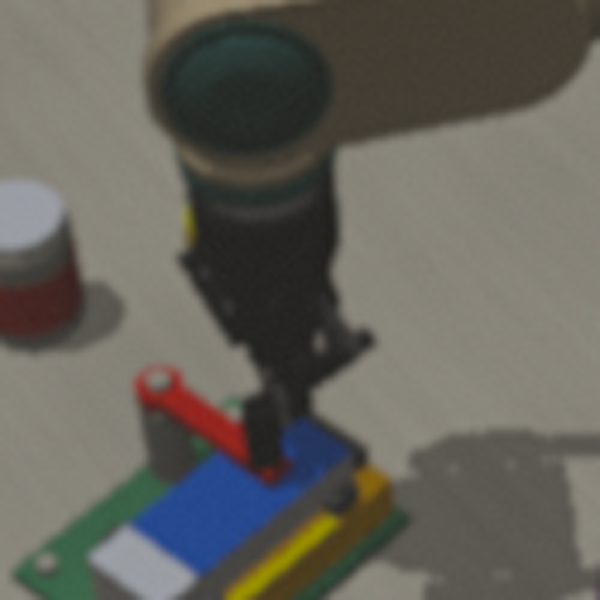

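The keeper arm is across the bracket (knob at crop (262,430)), held against its stop with a 20 N reaction. Backing off and checking.

>>> arm_command(
  series=[
    [0,-8,-2,0,0,0,0],
    [0,-15,-4,0,0,0,0],
    [0,0,0,30,0,0,0],
    [0,0,0,45,0,0,0],
    [0,0,0,45,0,0,0],
  ],
)

```text
clock: 18.65
tool_pos: [0.5279, -0.2566, 0.2391]
eef_rot: [-0.0, 0.993, 0.12, 0.0]
ft_force: [0.2, -1.0, 0.1]
gripper_width: -0.001
grasp_force: 0.0
```

>>> arm_command(
  series=[
    [0,-35,30,0,0,0,0],
    [0,-35,30,0,0,0,0],
    [0,-20,30,0,0,0,0],
    [0,0,30,0,0,0,0],
    [0,0,0,0,0,0,0],
  ],
)

```text
clock: 19.15
tool_pos: [0.4381, -0.1344, 0.2387]
eef_rot: [0.0, 0.993, 0.122, 0.001]
ft_force: [0.7, -0.2, 0.3]
gripper_width: -0.002
grasp_force: 0.0
```

```bash
python3 - <<'E'
from h import *
o=r.observe();print(o["tool_pos"],o["ft_force"])
s=r.camera("scene");cv2.imwrite("pics/scene9.png",s)
cv2.imwrite("pics/c8.png",cv2.resize(s[90:420,200:540],(618,600),interpolation=cv2.INTER_CUBIC))
Z=dict(tin_mid=.0425,weld_square_mid=.009,wood_block_mid=.02,spray_mid=.085,tape_mid=.015,cup_mid=.0475,hammer_grip=.012,sheet_mid=.003,channel_near_mid=.021,channel_far_mid=.021)
for n in Z:
    d=r.place_of(n,"scene")
    if d: print(n,np.round(d[0]["xy"]))
E
```

```text
[ 0.43810024 -0.13443177  0.23866557] [ 0.7487301  -0.19022665  0.29463746]
tin_mid [219. 145.]
weld_square_mid [320. 268.]
wood_block_mid [438. 333.]
spray_mid [282. 265.]
tape_mid [265. 134.]
cup_mid [245. 311.]
hammer_grip [454. 410.]
sheet_mid [376. 344.]
channel_near_mid [392. 335.]
channel_far_mid [357. 336.]
```

View pics/c8.png

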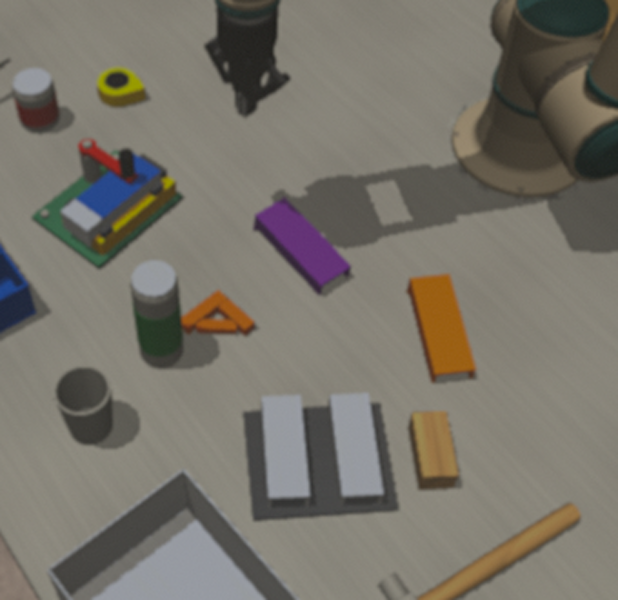

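The picture shows the bracket in the nest at crop (115,200), the keeper across it with its knob at (127,165), and the pile and bystanders in place. Handing in.

```bash
python3 -c "
from plant import r
print(r.hand_in())"
```

```text
the job is handed in; nothing more can be done
None
```

The job is handed in, with no verdict returned: the last pictures show the blue bracket seated in the nest with its lip over the open end, the keeper swung across to its stop, and the pile and bystanders where they started.

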